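# Wind the chart recorder's spring clock and refit its dust cover

### The arm

A 7-joint arm with a two-finger parallel gripper is mounted at the origin on a cart in front of the work surface, level with it; the furniture and walls round the work are solid. World frame = base frame: x ahead of the robot, y to its left, z up, the work surface at z = 0. Lengths are in m, angles in rad, forces in N, time in s.
With the tool pointing down it reaches from about 0.425 to 0.875 m from the base axis. Payload 9.9 kg.
Tool frame: the origin (TCP) lies on the mounting face of the last link; the fingertips stand 173 mm ahead of it and the grasp point (between the pads) lies 155 mm ahead of it; z points along the fingers, y is the line along which they close (so a half turn about z gives the same grasp; the last joint's range is limited). The gripper opens to 85 mm and grips with 20 to 120 N. Pads are 22 mm wide; open, the fingers measure 114 mm over their backs; the gripper's body (76 mm by 85 mm) begins 54 mm behind the grasp point. The pads swing forward as they close: fully open they stand 13 mm farther back than shut.
Start: joints at [1.253, 0.576, 0.025, 1.437, -0.015, 1.129, -0.057], TCP at [0.156, -0.657, 0.405] pointing down, gripper open.
Joint ranges: [-2.76, 2.76], [-0.34, 2.15], [-1.52, 1.57], [0.19, 2.46], [-1.09, 4.23], [0.17, 1.99], [-2.82, 2.82]. Speed limits (rad/s): [2.22, 2.22, 3.01, 3.01, 3.14, 3.14, 3.14].

### API

Orientations are given as a unit quaternion [w, x, y, z].
In Python, from bench import * gives the robot as it stands.
- The arm moves only by the tool arm_command, never from a script. Its argument "increments" is text: rows parted by semicolons, each of 7 numbers parted by spaces: the turn, a rotation vector about the tool's x, y, z in degrees, then the shift along the tool's x, y, z in mm, then the opening, from 0 (shut) to 1 (fully open). A call has exactly 5 rows; each row is the pose to reach, as a shift and turn from the pose commanded when the call began, along the tool's axes at that moment; what a row does not reach only later rows make up. A row lasts 1/8 s, in which the tool goes at most 62.5 mm and 10.7 degrees, less where a joint would pass 70% of its speed; a pose out of reach is approached as far as the arm can. A call with a gripper value outside its range is refused whole. The fingers move at their own pace and stop on an object; "squeeze" is the grip in N (left out, the last holds). Time passes only in rows, so rows that repeat a pose let the fingers close, or fill a call up. It gives the time, the measured TCP pose, the force, the opening and the grip force at its end, in the units of the state.
- get_state(): the state, without advancing time (a new reading comes with each control period).
- snapshot(name): name is "scene" or "top" or "wrist"; returns a dict with "color" (420x560x3 uint8, red, green, blue), "camera_matrix" (3x3 intrinsics, pixels), "k1" (the pictures are not rectified: a ray, as slopes to the right and down, at radius r is drawn at 1 + k1 r^2 times it, then the intrinsics apply), "R" (3x3) and "t" (3): a world point X has camera coordinates R X + t. Camera axes: x right, y down, z forward; pixel columns grow to the right and rows downward; lengths in m; the calibration is good to about 2 mm. A picture is of the moment at which its call begins. There is no depth.
- close_job(): hands the job in; it is judged then, once.
Trained networks look in the newest picture that a camera, given by its name, has taken for a name from the list of things; names that differ only in an ending like _2 or _b are one class to them, and where a whole thing is asked for, a point or a joint stands for the part that bears it (a point fixed in the world has none). Each returns a list of dicts, best first, with "score" (0 to 1); they miss things now and then, are a little off and sometimes report something else, mostly with a low value. They report only what shows in the picture. A call takes as long as a camera call. They do not tell look-alikes from the thing itself.
- search_frame(camera, name): "bbox" ([left, top, right, bottom] in pixels, round what is visible of it).
The state is a dict: "time_s": time; "joint_pos": joint angles; "qvel": joint speeds; "effort": joint torques, N m; "ee_pos": TCP position; "ee_rot": TCP orientation; "wrist_force": force on the tool from outside, world axes, zero at the start; "ft_torque": the same for the moment, N m; "opening": opening from 0.0 (shut) to 1.0 (fully open); "grip_force": force on a finger pad.
Only numpy, scipy, OpenCV 4.12 (cv2) and the standard library are available. Lean on these libraries where they do the work, as an engineer would, in place of code of your own. Each camera call takes 0.05 s, during which the arm holds its last target. There are 200 camera calls.

### The job

Wind the chart recorder's spring clock fully: push the winged key on its deck round clockwise (seen from above), a part turn at a time, until it comes up against its stop; the click holds it between strokes. Then set the dust cover standing beside it over the key, its two lugs on the two locating pins, so that it sits flush on the deck. Leave the other things on the bench where they are.

Things in the scene. Friction and masses are not known exactly. Their poses are not given: they have to be found in the camera images.
- recorder: Chart recorder, fixed, 310 mm deep (x), 196 wide (y). Grey clock housing with bare light-grey metal deck (126x194 mm) 60 mm above the bench; behind it a chart drum 92 mm across, axis at x = 130 mm, top 112 mm above the bench, and at x = 160, y = 64 mm a thin post 107 mm high; in front a low step with a round wind dial. Origin on the bench on the key's axis; x from dial to drum, z up.
- deck (a point): The point of the deck's top face on the key's axis, 60 mm above the bench; axes as the recorder's.
- pin_a (a point): Foot of the first locating pin, on the deck, 76 mm to +y (recorder's axes) of the key's axis. Pin 8 mm thick, 15 mm high, coned tip.
- pin_b (a point): Foot of the second locating pin, the same, 76 mm to -y.
- key_wings (a point): Middle of the key's steel wing plate, on its vertical axis, 31 mm above the deck; turns with the key. The wings run along this frame's x to 42 mm either side (round ends, 14 mm radius); the plate is 9 mm thick (y) and reaches from 17 to 45 mm above the deck. Below it, up to 13 mm above the deck, are its brass ratchet wheel (31 mm radius) and the click, a steel arm.
- winding_key (a joint): Turn of the key in rad; grows as it is wound, clockwise seen from above. Stop (fully wound) at 12.2. The clock's spring turns it back (0.1 to 0.2 N m), the click catches it every 0.35 rad; let go at the stop it rests at about 12.07, at the click before at 11.72.
- dial (a point): Middle of the wind dial on the front step, 48 mm across; its pointer is geared to the key and reaches the single thick mark when the key is at its stop.
- dust_cover: Grey sheet-metal dust cover, open below: hood 116x116 mm, 56 mm high, 3 mm walls, with a drilled lug (34 mm long, 5 mm thick) at the foot of its +y and -y sides and a black bar handle on top. 0.28 kg. Origin in the middle of its underside; z up; either way round fits.
- hole_a (a point): Centre of the lower mouth of the hole (12 mm) in the +y lug, 76 mm from the cover's origin.
- hole_b (a point): The same in the -y lug.
- cover_handle (a point): Middle of the handle bar, 84 mm above the cover's underside, 22 mm clear above the hood. Bar 84 mm long (y), 14 mm wide (x), 12 mm high, on two posts at 34 mm from its middle.
- petri_dishes: Stack of clear petri dishes, 62 mm across, 49 mm high, a bystander; origin under its middle.
- timer: Small white bench timer, 70x66x18 mm, lying flat, a bystander; origin under its middle.
- vial: Small glass vial with cap, 28 mm across, 50 mm high, a bystander; origin under its middle.
- wash_bottle: White squeeze bottle with bent spout, 207 mm high, a bystander; origin under its middle.
- amber_bottle: Amber reagent bottle with black cap, 70 mm across, 132 mm high, a bystander; origin under its middle.
- spatula: Slim spatula with wooden grip lying flat, 17x180x12 mm, a bystander; origin under its middle.
Not all that is in view belongs to the job. What is shaped like the dust_cover but green or yellow is not meant.

How it is judged:
On the way, in this order (a step that is already met when the one before it is completed fails the run):
1. the key is wound up to its stop (value of joint winding_key above 11.6 rad), for 0.2 s.
2. the dust cover sits on its pins, flush on the deck (((horizontal distance between hole_a and pin_a below 0.004 m and horizontal distance between hole_b and pin_b below 0.004 m) or (horizontal distance between hole_b and pin_a below 0.004 m and horizontal distance between hole_a and pin_b below 0.004 m)) and z of dust_cover in the frame of deck between -0.003 and 0.003 m and angle between dust_cover's own z axis and vertical below 0.04 rad), for 0.2 s.
At the end, for the whole second after the job is handed in: The key rests fully wound (above 11.6 rad, that is held by one of the last two clicks before the stop), and the dust cover rests on the deck within 3 mm and 0.04 rad of flush, each lug hole within 4 mm of its pin (either way round) (all of step 2 and value of joint winding_key above 11.6 rad and linear speed of dust_cover below 0.02 m/s and velocity of joint winding_key between -0.1 and 0.1 rad/s); the robot touches nothing.
It fails at once if one of the other things on the bench is pushed away (more than 40 mm) (distance of any of petri_dishes, timer, vial, wash_bottle, amber_bottle, spatula from where it was at the start of the episode above 0.04 m).
It also fails if it takes over 72 s, if anything falls off the work surface, if the arm or the gripper's body presses on something with over 40 N, if the wrist force passes 120 N, or if a joint passes its speed limit or range.

## Working session

There is one attempt and no reset: what is moved stays moved. The work goes in short steps, Python scripts to look and compute and a tool call to move; the robot and the scene stay as the last step left them, time stands still between calls to the robot, and variables do not carry over. Pictures are saved under pics/ and viewed, at most 10 in all, crops included, and the job is handed in when it is done.

Besides the shell and the picture viewer there is one more tool, called as name(argument=value, ...) on one line, values as JSON. arm_command: Moves the arm, as the interface text tells. Its arguments: {"type":"object","properties":{"increments":{"type":"string"},"squeeze":{"type":"number"}},"required":["increments"]}

```bash
mkdir -p pics; ls; cat > h.py <<'E'
from bench import *
import numpy as np, cv2
def save(n,f):
    s=snapshot(n); cv2.imwrite('pics/'+f,s['color'][...,::-1]); return s
def ray(s,u,v):
    K=s['camera_matrix'];p=np.array([(u-K[0,2])/K[0,0],(v-K[1,2])/K[1,1]]);q=p.copy()
    for _ in range(20): q=p/(1+s['k1']*(q@q))
    d=s['R'].T@np.array([q[0],q[1],1]);return -s['R'].T@s['t'],d
def atz(s,u,v,z):
    c,d=ray(s,u,v);return c+d*(z-c[2])/d[2]
def proj(s,X):
    c=s['R']@np.asarray(X)+s['t'];q=c[:2]/c[2];q=q*(1+s['k1']*(q@q));K=s['camera_matrix'];return np.array([K[0,0]*q[0]+K[0,2],K[1,1]*q[1]+K[1,2]])
E
python3 - <<'E'
from h import *
np.set_printoptions(precision=4,suppress=True)
print(get_state())
for n in['scene','top']:
    s=save(n,n+'0.png')
    print(n,-s['R'].T@s['t'],s['k1'],s['camera_matrix'][0,0])
    for k in['recorder','key_wings','dust_cover','cover_handle','dial','pin_a','hole_a','petri_dishes','timer','vial','wash_bottle','amber_bottle','spatula']:
        try: print(k,[(np.round(d['bbox']).tolist(),round(d['score'],2)) for d in search_frame(n,k)][:4])
        except Exception as e: print(k,e)
E
```

```text
pics
{'time_s': 0.0, 'joint_pos': array([ 1.2532,  0.5765,  0.0248,  1.4379, -0.015 ,  1.129 , -0.0565]), 'qvel': array([-0.0004,  0.0011,  0.0012,  0.0002,  0.0002, -0.    ,  0.0013]), 'effort': array([ -0.0002, -76.5765,   2.2509, -28.5973,   0.0155,   0.0129,
        -0.    ]), 'ee_pos': array([ 0.1564, -0.6565,  0.4038]), 'ee_rot': array([-0.0008,  0.9932,  0.1166, -0.0001]), 'wrist_force': array([-0.1251, -0.0632,  0.807 ]), 'ft_torque': array([ 0.0027, -0.0343, -0.0421]), 'grip_force': 0.0, 'opening': 1.004972378121979}
scene [-0.0728 -1.2957  1.4895] 0.046729975108426844 535.662016689317
recorder [([270.0, 238.0, 358.0, 316.0], 0.74)]
key_wings [([299.0, 267.0, 314.0, 282.0], 0.49)]
dust_cover [([256.0, 178.0, 302.0, 210.0], 0.87), ([179.0, 136.0, 204.0, 154.0], 0.62), ([216.0, 186.0, 255.0, 227.0], 0.52)]
cover_handle [([261.0, 176.0, 301.0, 208.0], 0.94), ([177.0, 136.0, 203.0, 159.0], 0.68), ([215.0, 188.0, 256.0, 225.0], 0.55), ([270.0, 238.0, 359.0, 313.0], 0.3)]
dial [([268.0, 240.0, 358.0, 314.0], 0.77)]
pin_a [([271.0, 238.0, 355.0, 313.0], 0.78)]
hole_a [([217.0, 189.
[... 685 characters left out ...]
.0, 177.0, 258.0, 222.0], 0.68)]
cover_handle [([197.0, 225.0, 245.0, 260.0], 0.94), ([217.0, 180.0, 254.0, 218.0], 0.75), ([74.0, 212.0, 122.0, 251.0], 0.68)]
dial [([320.0, 211.0, 372.0, 294.0], 0.96), ([154.0, 192.0, 175.0, 215.0], 0.23)]
pin_a [([194.0, 222.0, 244.0, 259.0], 0.72), ([319.0, 209.0, 373.0, 294.0], 0.62)]
hole_a [([215.0, 177.0, 256.0, 221.0], 0.79), ([75.0, 210.0, 121.0, 250.0], 0.79), ([196.0, 228.0, 242.0, 262.0], 0.72)]
petri_dishes [([290.0, 212.0, 306.0, 232.0], 0.52)]
timer [([280.0, 258.0, 302.0, 279.0], 0.64)]
vial []
wash_bottle [([407.0, 237.0, 437.0, 262.0], 0.72)]
amber_bottle [([155.0, 192.0, 174.0, 215.0], 0.72)]
spatula [([420.0, 314.0, 432.0, 324.0], 0.51)]
```

```bash
python3 - <<'E'
import cv2
a=cv2.imread('pics/scene0.png')[125:395,160:430];b=cv2.imread('pics/top0.png')[150:350,60:460]
cv2.imwrite('pics/a.png',cv2.resize(a,None,fx=2.2,fy=2.2,interpolation=3))
cv2.imwrite('pics/b.png',cv2.resize(b,None,fx=2,fy=2,interpolation=3))
E
```

```text
(no output)
```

View pics/a.png

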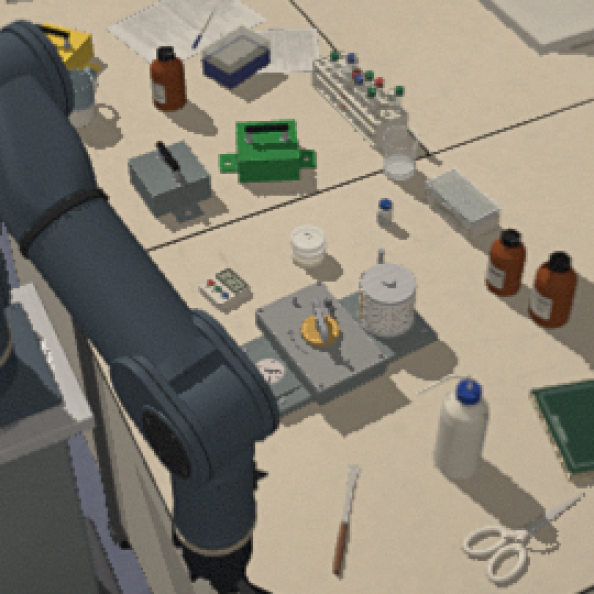

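View pics/b.png

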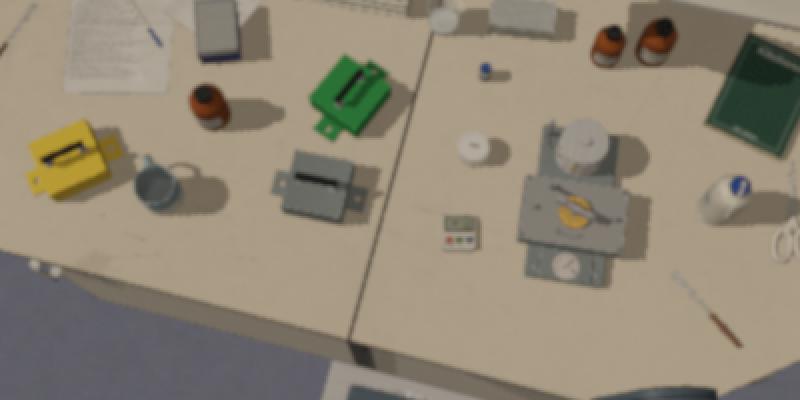

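The scene shows the recorder with key (b-picture ~575,212), the grey cover at ~(320,186), with green and yellow look-alikes that I will leave alone. The arm is at the lower right.

```bash
cat >> h.py <<'E'
from scipy.spatial.transform import Rotation as Ro
def q2R(q): return Ro.from_quat([q[1],q[2],q[3],q[0]]).as_matrix()
E
python3 - <<'E'
from h import *
np.set_printoptions(precision=3,suppress=True)
s=snapshot('top')
P=lambda x,y,z:atz(s,60+x/2,150+y/2,z)
print('key',P(575,212,.09),'corners deck',[P(*c,.06) for c in[(527,177),(629,190),(622,255),(519,240)]])
print('dial',P(566,265,.03),'drum',P(584,140,.112))
print('handle',P(316,180,.085), P(296,176,.085),P(338,184,.085),'lugs',P(280,186,.0),P(358,200,.0))
for n,c in dict(vial=(486,70,.05),petri=(473,148,.05),timer=(460,233,.02),wash=(740,186,.2),green=(350,95,.056),sp=(708,310,0)).items(): print(n,P(*c))
w=snapshot('wrist');st=get_state();R=q2R(st['ee_rot']);c=-w['R'].T@w['t']
print('cam in tool',R.T@(c-st['ee_pos']),'\n',w['R']@R,w['camera_matrix'])
print('tool R',R)
E
```

```text
key [ 0.51 -0.21  0.09] corners deck [array([ 0.563, -0.112,  0.06 ]), array([ 0.586, -0.303,  0.06 ]), array([ 0.46 , -0.313,  0.06 ]), array([ 0.44 , -0.123,  0.06 ])]
dial [ 0.423 -0.22   0.03 ] drum [ 0.643 -0.197  0.112]
handle [0.451 0.271 0.085] [0.449 0.309 0.085] [0.453 0.229 0.085] lugs [0.443 0.349 0.   ] [0.454 0.194 0.   ]
vial [0.761 0.014 0.05 ]
petri [0.597 0.001 0.05 ]
timer [ 0.435 -0.013  0.02 ]
wash [ 0.596 -0.469  0.2  ]
green [0.641 0.259 0.056]
sp [ 0.413 -0.495  0.   ]
cam in tool [ 0.08  -0.001  0.032] 
 [[-0.001  1.     0.002]
 [-0.951 -0.    -0.308]
 [-0.308 -0.002  0.951]] [[289.131   0.    278.674]
 [  0.    289.131 208.56 ]
 [  0.      0.      1.   ]]
tool R [[ 0.973  0.232  0.   ]
 [ 0.232 -0.973  0.   ]
 [ 0.    -0.    -1.   ]]
```

arm_command(increments="0 0 0 45 -35 -4 1;0 0 0 90 -70 -8 1;0 0 0 135 -105 -12 1;0 0 0 180 -140 -16 1;0 0 0 225 -175 -16 1")

```text
time_s: 2.12
ee_pos: [0.3357, -0.4328, 0.4213]
ee_rot: [0.0, 0.993, 0.117, 0.0]
wrist_force: [1.3, -1.0, -0.2]
opening: 0.998
grip_force: 0.0
```

arm_command(increments="0 0 0 45 -36 0 1;0 0 0 90 -72 0 1;0 0 0 135 -108 0 1;0 0 0 180 -144 0 1;0 0 0 223 -178 0 1")

```text
time_s: 2.75
ee_pos: [0.5114, -0.2077, 0.421]
ee_rot: [0.0, 0.993, 0.117, 0.0]
wrist_force: [1.0, -0.4, -0.4]
opening: 0.997
grip_force: 0.0
```

```bash
python3 - <<'E'
from h import *
np.set_printoptions(precision=3,suppress=True)
s=save('wrist','w1.png');import pickle;st=get_state();pickle.dump((s,st),open('w1.pkl','wb'))
print(st['ee_pos'],st['joint_pos'],q2R(st['ee_rot'])[:,0],st['time_s'])
E
```

```text
[ 0.516 -0.201  0.421] [ 0.357  0.379 -0.098  1.737  0.036  1.024 -1.082] [0.971 0.24  0.005] 2.8
```

View pics/w1.png

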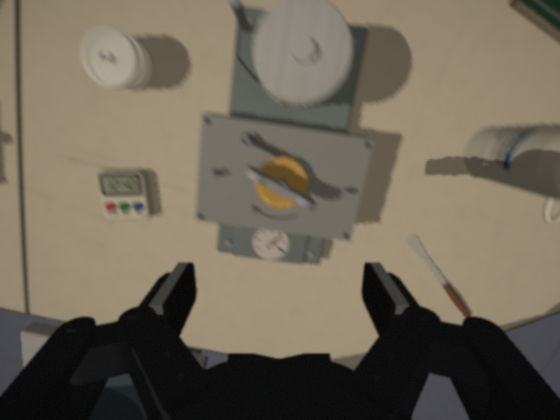

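The wrist view shows the deck with corners near (203,114),(373,137),(352,240),(196,218), the wheel at (282,182) and the wings running (247,168)–(313,203). I'll zoom in on a still picture.

```bash
python3 - <<'E'
from h import *
np.set_printoptions(precision=4,suppress=True)
s=save('wrist','w2.png');import pickle;st=get_state();pickle.dump((s,st),open('w2.pkl','wb'))
print(st['ee_pos'],abs(st['qvel']).max(),q2R(st['ee_rot'])[:,0])
cv2.imwrite('pics/c.png',cv2.resize(s['color'][100:275,180:390,::-1],None,fx=3.4,fy=3.4,interpolation=2))
for k in['key_wings','recorder','dial']:print(search_frame('wrist',k))
E
```

```text
[ 0.514  -0.2034  0.4208] 0.07840333272741225 [0.9706 0.2407 0.0031]
[{'bbox': [253.9, 163.4, 324.0, 218.8], 'score': 0.8}]
[{'bbox': [202.3, 8.7, 382.3, 269.7], 'score': 0.75}, {'bbox': [108.8, 171.7, 160.6, 221.6], 'score': 0.71}]
[{'bbox': [202.7, 7.8, 380.2, 271.2], 'score': 0.7}, {'bbox': [103.8, 174.7, 162.0, 224.1], 'score': 0.7}]
```

View pics/c.png

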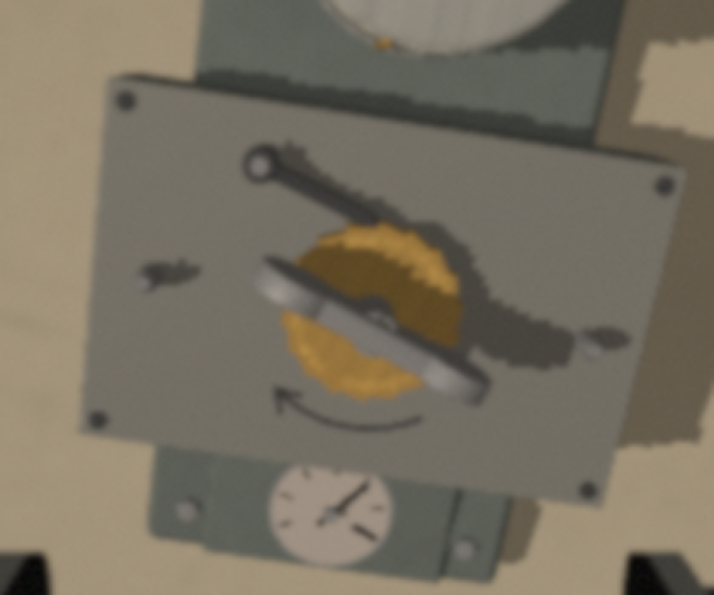

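```bash
python3 - <<'E'
from h import *
import pickle
np.set_printoptions(precision=4,suppress=True)
s,st=pickle.load(open('w2.pkl','rb'))
P=lambda x,y,z:atz(s,180+x/3.4-.35,100+y/3.4-.35,z)
C=[P(*c,.06)[:2] for c in[(110,78),(684,170),(602,505),(82,432)]];print('corners',C,'mean',np.mean(C,0))
print([np.linalg.norm(C[i]-C[i-1]) for i in range(4)])
y1=C[0]-C[1];y2=C[3]-C[2];x1=C[0]-C[3];x2=C[1]-C[2]
print('yaw',[np.degrees(np.arctan2(-v[0],v[1])) for v in(y1,y2)],[np.degrees(np.arctan2(v[1],v[0])) for v in(x1,x2)])
print('wheel',P(374,311,.073))
pa,pb=P(150,274,.073),P(590,340,.073);print('pins',pa,pb,(pa+pb)/2,np.linalg.norm(pa-pb),np.degrees(np.arctan2(-(pa-pb)[0],(pa-pb)[1])))
a,b=P(272,262,.1),P(486,382,.1);print('wing',a,b,(a+b)/2,np.degrees(np.arctan2((a-b)[1],(a-b)[0])))
d=P(333,513,.03);print('dial',d);p=P(368,487,.03)-d;m=P(366,533,.03)-d;print(np.degrees(np.arctan2(p[1],p[0])),np.degrees(np.arctan2(m[1],m[0])))
E
```

```text
corners [array([ 0.5695, -0.1091]), array([ 0.5863, -0.2989]), array([ 0.4639, -0.3113]), array([ 0.4461, -0.1205])] mean [ 0.5165 -0.21  ]
[np.float64(0.12388792940470933), np.float64(0.19056070453623916), np.float64(0.12303255472561993), np.float64(0.19170530404539188)]
yaw [np.float64(5.074921465899243), np.float64(5.333191958209491)] [np.float64(5.24703677975792), np.float64(5.780379470547039)]
wheel [ 0.518  -0.2101  0.073 ]
pins [ 0.5124 -0.1355  0.073 ] [ 0.5258 -0.2828  0.073 ] [ 0.5191 -0.2092  0.073 ] 0.14790771927380944 5.187961038931654
wing [ 0.5317 -0.1742  0.1   ] [ 0.5108 -0.247   0.1   ] [ 0.5213 -0.2106  0.1   ] 74.0198833258412
dial [ 0.4226 -0.2191  0.03  ]
-36.77641417938542 -109.79601230604102
```

arm_command(increments="0 0 -10 8 2 0 1;0 0 -20 8 2 30 1;0 0 -30 8 2 60 1;0 0 -40 8 2 60 1;0 0 -50 8 2 60 1")

```text
time_s: 3.62
ee_pos: [0.5176, -0.2115, 0.3603]
ee_rot: [-0.0, 0.85, 0.527, -0.001]
wrist_force: [0.3, -0.5, -0.0]
opening: 0.999
grip_force: 0.0
```

arm_command(increments="0 0 -10 0 0 0 1;0 0 -10 0 0 0 1;0 0 -10 0 0 0 1;0 0 -10 0 0 0 1;0 0 -10 0 0 0 1")

```text
time_s: 4.25
ee_pos: [0.5186, -0.2095, 0.3607]
ee_rot: [0.0, 0.802, 0.597, -0.0]
wrist_force: [-0.4, 0.2, 0.0]
opening: 1.001
grip_force: 0.0
```

```bash
python3 - <<'E'
from h import *
np.set_printoptions(precision=4,suppress=True)
s=save('wrist','w3.png');import pickle;st=get_state();pickle.dump((s,st),open('w3.pkl','wb'))
print(st['time_s'],st['ee_pos'],abs(st['qvel']).max(),st['joint_pos'],q2R(st['ee_rot']))
print('key proj',proj(s,[.518,-.21,.105]),proj(s,[.518,-.21,.06]))
print(search_frame('wrist','key_wings'))
cv2.imwrite('pics/d.png',cv2.resize(s['color'][50:350,100:460,::-1],None,fx=2,fy=2,interpolation=2))
E
```

```text
4.3 [ 0.5187 -0.2094  0.3607] 0.0032429041843599275 [ 0.5388  0.4627 -0.3517  1.799   0.1955  0.9139 -0.1892] [[ 0.2863  0.9581  0.    ]
 [ 0.9581 -0.2863 -0.0001]
 [-0.0001  0.0001 -1.    ]]
key proj [277.9109 218.5962] [278.0762 202.8521]
[{'bbox': [146.3, 53.3, 487.6, 300.1], 'score': 0.68}, {'bbox': [244.0, 163.7, 308.9, 255.3], 'score': 0.57}]
```

View pics/d.png

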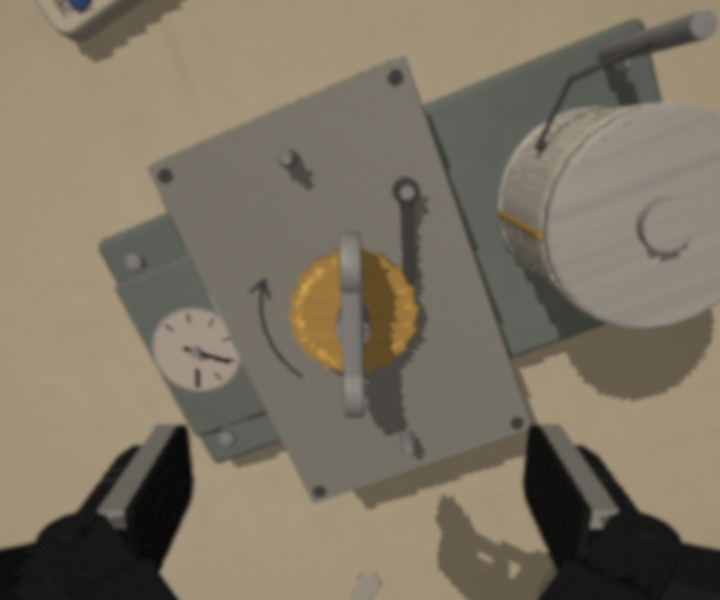

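The wings lie along the pad line (crop columns ~352, rows 235–415) and are centred, so I descend, close loosely and turn.

arm_command(increments="0 0 0 0 0 55 1;0 0 0 0 0 107 1;0 0 0 0 0 107 0.15;0 0 0 0 0 107 0.15;0 0 0 0 0 107 0.15", squeeze=40)

```text
time_s: 4.97
ee_pos: [0.5194, -0.2098, 0.2559]
ee_rot: [0.001, 0.802, 0.597, 0.001]
wrist_force: [0.4, -0.0, 0.1]
opening: 0.377
grip_force: 0.0
```

arm_command(increments="0 0 5 0 0 0 0.15;0 0 15 0 0 0 0.15;0 0 25 0 0 0 0.15;0 0 35 0 0 0 0.15;0 0 45 0 0 0 0.15")

```text
time_s: 5.6
ee_pos: [0.518, -0.2102, 0.2555]
ee_rot: [0.0, 0.97, 0.242, 0.0]
wrist_force: [-4.6, -2.6, 2.4]
opening: 0.157
grip_force: 29.3
```

```bash
python3 - <<'E'
from h import *
np.set_printoptions(precision=3,suppress=True)
st=get_state();print({k:st[k] for k in st})
R=q2R(st['ee_rot']);print(np.degrees(np.arctan2(R[1,0],R[0,0])))
E
```

```text
{'time_s': 5.6, 'joint_pos': array([ 0.352,  0.582, -0.077,  1.917,  0.071,  0.645, -0.851]), 'qvel': array([-0.267, -0.006,  0.407,  0.01 , -0.364, -0.042, -1.026]), 'effort': array([  0.121, -67.025,  -2.804, -20.975,  -0.097,  -1.39 ,   1.943]), 'ee_pos': array([ 0.518, -0.21 ,  0.255]), 'ee_rot': array([0.   , 0.97 , 0.242, 0.   ]), 'wrist_force': array([-4.606, -2.627,  2.446]), 'ft_torque': array([-0.465,  1.071,  0.214]), 'grip_force': 29.340955317020416, 'opening': 0.15670287594629873}
28.038078412169845
```

arm_command(increments="0 0 10 0 0 0 0.15;0 0 20 0 0 0 0.15;0 0 30 0 0 0 0.15;0 0 40 0 0 0 0.15;0 0 50 0 0 0 0.15")

```text
time_s: 6.22
ee_pos: [0.5179, -0.212, 0.2555]
ee_rot: [0.001, 0.982, -0.191, 0.001]
wrist_force: [-4.7, -9.6, -1.4]
opening: 0.156
grip_force: 29.3
```

arm_command(increments="0 0 10 0 0 0 0.15;0 0 20 0 0 0 0.15;0 0 30 0 0 0 0.15;0 0 40 0 0 0 0.15;0 0 45 0 0 0 0.15")

```text
time_s: 6.85
ee_pos: [0.5168, -0.2132, 0.2555]
ee_rot: [0.002, 0.834, -0.552, 0.001]
wrist_force: [-9.7, -13.4, 1.7]
opening: 0.159
grip_force: 29.6
```

```bash
cat >> h.py <<'E'
def rep():
    np.set_printoptions(precision=3,suppress=True)
    st=get_state();R=q2R(st['ee_rot']);print(st['time_s'],st['ee_pos'],'yaw',np.degrees(np.arctan2(R[1,0],R[0,0])),'j',st['joint_pos'],'\nF',st['wrist_force'],st['ft_torque'],st['opening'],st['grip_force'])
E
python3 -c "from h import *;rep()"
```

```text
6.85 [ 0.517 -0.213  0.256] yaw -67.03644393304278 j [ 0.041  0.624  0.412  1.929 -0.383  0.664 -2.052] 
F [ -9.668 -13.38    1.691] [-3.003  2.228  0.268] 0.1585782714420002 29.633260667324066
```

arm_command(increments="0 0 10 0 0 0 0.15;0 0 20 0 0 0 0.15;0 0 25 0 0 0 0.15;0 0 17 0 0 0 0.2;0 0 17 0 0 -38 0.4")

```text
time_s: 7.48
ee_pos: [0.518, -0.2096, 0.2918]
ee_rot: [-0.0, 0.746, -0.666, -0.001]
wrist_force: [0.4, 0.1, 0.5]
opening: 0.392
grip_force: 0.0
```

arm_command(increments="0 0 -5 0 0 0 0.4;0 0 -15 0 0 0 0.4;0 0 -25 0 0 0 0.4;0 0 -35 0 0 0 0.4;0 0 -45 0 0 0 0.4")

```text
time_s: 8.1
ee_pos: [0.5191, -0.2094, 0.2935]
ee_rot: [-0.001, 0.945, -0.328, 0.001]
wrist_force: [-0.4, 0.6, 0.6]
opening: 0.4
grip_force: 0.0
```

arm_command(increments="0 0 -10 0 0 0 0.4;0 0 -20 0 0 0 0.4;0 0 -30 0 0 0 0.4;0 0 -40 0 0 0 0.4;0 0 -50 0 0 0 0.4")

```text
time_s: 8.72
ee_pos: [0.519, -0.2096, 0.2936]
ee_rot: [0.0, 0.995, 0.102, 0.002]
wrist_force: [-0.1, 0.0, -0.7]
opening: 0.402
grip_force: 0.0
```

arm_command(increments="0 0 -10 0 0 0 0.4;0 0 -20 0 0 0 0.4;0 0 -30 0 0 0 0.4;0 0 -40 0 0 0 0.4;0 0 -50 0 0 0 0.4")

```text
time_s: 9.35
ee_pos: [0.519, -0.2097, 0.2936]
ee_rot: [0.001, 0.858, 0.513, 0.001]
wrist_force: [-0.2, 1.1, 0.2]
opening: 0.405
grip_force: 0.0
```

arm_command(increments="0 0 -10 0 0 0 0.5;0 0 -20 0 0 0 0.5;0 0 -30 0 0 0 0.5;0 0 -39 0 0 0 0.5;0 0 -39 0 0 0 0.5")

```text
time_s: 9.98
ee_pos: [0.5188, -0.2099, 0.2932]
ee_rot: [0.001, 0.641, 0.768, 0.0]
wrist_force: [0.7, -0.9, 0.5]
opening: 0.503
grip_force: 0.0
```

```bash
python3 - <<'E'
from h import *
rep()
s=save('wrist','w4.png')
cv2.imwrite('pics/e.png',cv2.resize(s['color'][50:350,100:460,::-1],None,fx=2,fy=2,interpolation=2))
E
```

```text
9.975 [ 0.519 -0.21   0.293] yaw 100.30793337415497 j [ 0.57   0.552 -0.407  1.874  0.302  0.774  0.181] 
F [ 0.698 -0.86   0.482] [ 0.011  0.035 -0.024] 0.5030835262564467 0.0
```

View pics/e.png

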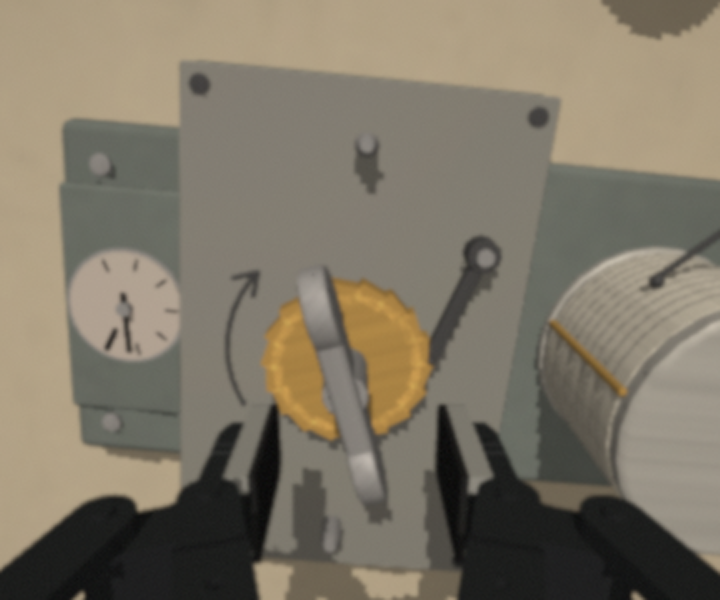

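The key lags the tool by about 15°. The dial pointer (127,345) is now ~28° short of the thick mark (110,340), having moved ~43° for ~139° of key, so about 90° of key turn remains.

arm_command(increments="0 0 0 0 0 38 0.5;0 0 0 0 0 38 0.15;0 0 0 0 0 38 0.15;0 0 7 0 0 38 0.15;0 0 17 0 0 38 0.15")

```text
time_s: 10.65
ee_pos: [0.5167, -0.2097, 0.2538]
ee_rot: [-0.002, 0.749, 0.663, -0.002]
wrist_force: [-5.6, -0.5, -9.2]
opening: 0.156
grip_force: 34.4
```

arm_command(increments="0 0 9 0 0 0 0.15;0 0 18 0 0 0 0.15;0 0 27 0 0 0 0.15;0 0 36 0 0 0 0.15;0 0 43 0 0 0 0.15")

```text
time_s: 11.28
ee_pos: [0.5176, -0.2101, 0.2539]
ee_rot: [-0.0, 0.94, 0.342, -0.001]
wrist_force: [-2.0, -4.1, -13.8]
opening: 0.159
grip_force: 33.3
```

```bash
python3 -c "from h import *;rep()"
```

```text
11.275 [ 0.518 -0.21   0.254] yaw 40.03205513796458 j [ 0.351  0.585 -0.076  1.918  0.071  0.644 -0.641] 
F [ -1.991  -4.094 -13.793] [-1.058  0.461  0.207] 0.15926500098276816 33.277490366369875
```

arm_command(increments="0 0 4 0 0 0 0.15;0 0 8 0 0 0 0.15;0 0 12 0 0 0 0.15;0 0 16 0 0 0 0.15;0 0 16 0 0 0 0.15")

```text
time_s: 11.9
ee_pos: [0.5178, -0.2105, 0.2538]
ee_rot: [0.0, 0.978, 0.21, -0.001]
wrist_force: [-1.8, -5.6, -15.1]
opening: 0.157
grip_force: 33.0
```

```bash
python3 -c "from h import *;rep()"
```

```text
11.9 [ 0.518 -0.211  0.254] yaw 24.212517038299108 j [ 0.298  0.586  0.005  1.919 -0.003  0.639 -0.843] 
F [ -1.785  -5.611 -15.093] [-1.402  0.319  0.183] 0.1565729869341734 33.00943930127687
```

arm_command(increments="0 0 3 0 0 0 0.15;0 0 6 0 0 0 0.15;0 0 9 0 0 0 0.15;0 0 12 0 0 0 0.15;0 0 12 0 0 0 0.15")

```text
time_s: 12.52
ee_pos: [0.5179, -0.2108, 0.2539]
ee_rot: [0.0, 0.994, 0.107, -0.001]
wrist_force: [-0.7, -8.1, -15.4]
opening: 0.155
grip_force: 33.9
```

```bash
python3 -c "from h import *;rep()"
```

```text
12.525 [ 0.518 -0.211  0.254] yaw 12.227342992768449 j [ 0.258  0.588  0.067  1.921 -0.06   0.636 -0.996] 
F [ -0.729  -8.144 -15.421] [-1.763  0.251  0.261] 0.15488927801740118 33.90010634815553
```

arm_command(increments="0 0 3 0 0 0 0.15;0 0 6 0 0 0 0.15;0 0 9 0 0 0 0.15;0 0 12 0 0 0 0.15;0 0 15 0 0 0 0.15")

```text
time_s: 13.15
ee_pos: [0.5175, -0.2106, 0.2541]
ee_rot: [0.001, 1.0, -0.022, -0.001]
wrist_force: [-6.1, -9.2, -9.1]
opening: 0.162
grip_force: 136.9
```

```bash
python3 -c "from h import *;rep()"
```

```text
13.15 [ 0.518 -0.211  0.254] yaw -2.4883084588945144 j [ 0.208  0.592  0.143  1.923 -0.129  0.638 -1.183] 
F [-6.146 -9.205 -9.091] [-2.137  1.233  3.464] 0.1615160800822441 136.87887582695112
```

arm_command(increments="0 0 3 0 0 0 0.15;0 0 6 0 0 0 0.15;0 0 9 0 0 0 0.15;0 0 12 0 0 0 0.15;0 0 12 0 0 0 0.15")

```text
time_s: 13.78
ee_pos: [0.5177, -0.2103, 0.2543]
ee_rot: [0.002, 0.993, -0.121, -0.001]
wrist_force: [-7.7, -11.4, -7.3]
opening: 0.154
grip_force: 250.9
```

```bash
python3 -c "from h import *;rep()"
```

```text
13.775 [ 0.518 -0.21   0.254] yaw -13.945800299704304 j [ 0.168  0.597  0.203  1.924 -0.183  0.641 -1.33 ] 
F [ -7.714 -11.382  -7.264] [-2.689  1.729  6.876] 0.15402327793790768 250.93214318621904
```

The torque jumped to 3.5 and then 6.9 N m, so the key is at its stop. I back off, open, lift and look.

arm_command(increments="0 0 -8 0 0 0 0.15;0 0 -18 0 0 0 0.15;0 0 -28 0 0 0 0.3;0 0 -28 0 0 0 0.6;0 0 -28 0 0 0 0.6")

```text
time_s: 14.4
ee_pos: [0.519, -0.2095, 0.2547]
ee_rot: [-0.0, 0.993, 0.115, 0.001]
wrist_force: [-0.2, 0.1, 1.2]
opening: 0.599
grip_force: 0.0
```

arm_command(increments="0 0 0 0 0 -40 0.8;0 0 0 0 0 -80 1;0 0 0 0 0 -120 1;0 0 0 0 0 -120 1;0 0 0 0 0 -120 1")

```text
time_s: 15.02
ee_pos: [0.5185, -0.2091, 0.3736]
ee_rot: [-0.0, 0.993, 0.116, 0.0]
wrist_force: [-0.4, -0.2, 0.1]
opening: 0.998
grip_force: 0.0
```

```bash
python3 - <<'E'
from h import *
rep()
s=save('wrist','w5.png')
import pickle;pickle.dump((s,get_state()),open('w5.pkl','wb'))
cv2.imwrite('pics/f.png',cv2.resize(s['color'][70:320,130:430,::-1],None,fx=2.4,fy=2.4,interpolation=2))
E
```

```text
15.025 [ 0.519 -0.209  0.374] yaw 13.319109836375429 j [ 0.245  0.435  0.08   1.794 -0.043  0.914 -0.994] 
F [-0.443 -0.163  0.141] [ 0.019  0.023 -0.062] 0.9978370599452191 0.0
```

View pics/f.png

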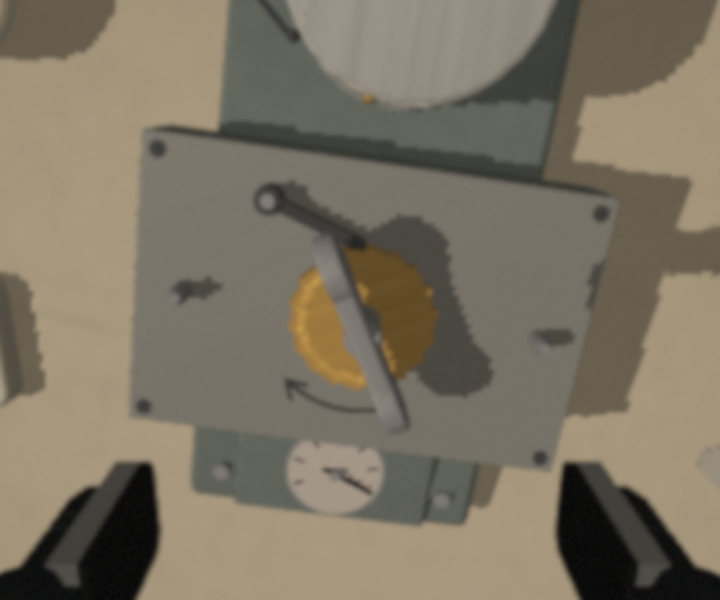

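The pointer covers the thick mark, so the key is fully wound. Next the cover.

arm_command(increments="0 0 -10 5 -50 -4 1;0 0 -20 10 -100 -8 1;0 0 -30 14 -150 -12 1;0 0 -40 19 -200 -16 1;0 0 -50 24 -250 -20 1")

```text
time_s: 15.7
ee_pos: [0.4834, 0.0408, 0.3928]
ee_rot: [-0.001, 0.85, 0.528, -0.001]
wrist_force: [1.4, 0.3, 0.5]
opening: 1.001
grip_force: 0.0
```

arm_command(increments="0 0 -8 48 -33 0 1;0 0 -16 96 -67 0 1;0 0 -24 144 -100 0 1;0 0 -30 192 -134 0 1;0 0 -30 192 -134 0 1")

```text
time_s: 16.32
ee_pos: [0.4485, 0.2755, 0.3926]
ee_rot: [-0.002, 0.683, 0.73, -0.0]
wrist_force: [0.1, -1.2, 0.8]
opening: 0.997
grip_force: 0.0
```

arm_command(increments="0 0 0 0 0 0 1;0 0 0 0 0 0 1;0 0 0 0 0 0 1;0 0 0 0 0 0 1;0 0 0 0 0 0 1")

```text
time_s: 16.95
ee_pos: [0.4504, 0.2706, 0.3938]
ee_rot: [0.0, 0.686, 0.728, 0.0]
wrist_force: [0.3, 0.3, 0.8]
opening: 1.001
grip_force: 0.0
```

```bash
python3 - <<'E'
from h import *
rep()
import pickle
s=save('wrist','w6.png');pickle.dump((s,get_state()),open('w6.pkl','wb'))
cv2.imwrite('pics/g.png',cv2.resize(s['color'][50:350,100:460,::-1],None,fx=2,fy=2,interpolation=2))
print(search_frame('wrist','cover_handle'))
np.set_printoptions(precision=4,suppress=True)
def Q(f,u0,v0,k):
    s=pickle.load(open(f,'rb'))[0]; return lambda x,y,z:atz(s,u0+(x+.5)/k-.5,v0+(y+.5)/k-.5,z)
P=Q('w5.pkl',130,70,2.4)
print('w5 pins',P(180,290,.075),P(541,341,.075),'wheel',P(363.5,317,.073))
P=Q('w3.pkl',100,50,2)
print('w3 pins',P(287,157,.075),P(408,438,.075),'wheel',P(354,311,.073))
E
```

```text
16.95 [0.45  0.271 0.394] yaw 93.3611407156298 j [-0.358  0.381 -0.38   1.837  0.17   0.955 -0.754] 
F [0.283 0.256 0.838] [-0.027 -0.064  0.021] 1.0010231363082482 0.0
[{'bbox': [225.6, 100.3, 337.5, 248.2], 'score': 0.72}, {'bbox': [361.4, 136.6, 525.7, 267.5], 'score': 0.59}]
w5 pins [ 0.5132 -0.1363  0.075 ] [ 0.5258 -0.2825  0.075 ] wheel [ 0.5185 -0.21    0.073 ]
w3 pins [ 0.5101 -0.1338  0.075 ] [ 0.5241 -0.2783  0.075 ] wheel [ 0.5173 -0.2081  0.073 ]
```

View pics/g.png

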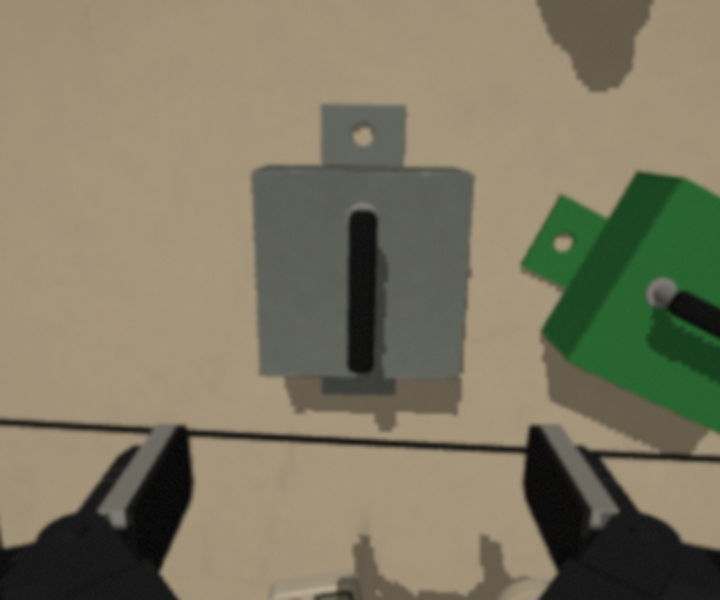

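The cover is square to the tool: bar from (363,205) to (361,372) and the hole of the far lug at (363,134).

```bash
python3 - <<'E'
from h import *
import pickle
np.set_printoptions(precision=4,suppress=True)
s,st=pickle.load(open('w6.pkl','rb'))
P=lambda x,y,z:atz(s,100+(x+.5)/2-.5,50+(y+.5)/2-.5,z)
a,b=P(363,210,.088),P(361,373,.088);h=P(363,134,.003)
print('bar',a,b,(a+b)/2,np.linalg.norm(a-b),'hole',h)
y=h-(a+b)/2;print('hole dist',np.hypot(*y[:2]),np.degrees(np.arctan2(-y[0],y[1])),'bar yaw',np.degrees(np.arctan2(-(a-b)[0],(a-b)[1])))
c=[P(252,171,.056),P(473,173,.056),P(463,376,.056),P(261,377,.056)];print('hood',c,np.mean(c,0))
e=c[1]-c[0];print([np.degrees(np.arctan2(v[1],v[0])) for v in(c[1]-c[0],c[2]-c[3])])
c0=st['ee_pos'];print('tool axis at handle px',(proj(s,[c0[0],c0[1],.088])-[100,50])*2)
E
```

```text
bar [0.4509 0.3157 0.088 ] [0.4549 0.2327 0.088 ] [0.4529 0.2742 0.088 ] 0.08310512456073937 hole [0.4495 0.3496 0.003 ]
hole dist 0.07549189573309775 2.5630616822879455 bar yaw 2.770242755763511
hood [array([0.393 , 0.3283, 0.056 ]), array([0.5069, 0.3339, 0.056 ]), array([0.5146, 0.2204, 0.056 ]), array([0.3985, 0.213 , 0.056 ])] [0.4533 0.2739 0.056 ]
[np.float64(2.826022676306938), np.float64(3.639500682393537)]
tool axis at handle px [355.8783 301.1094]
```

arm_command(increments="0 0 0 3.3 3.2 50 1;0 0 0 3.3 3.2 100 1;0 0 0 3.3 3.2 140 1;0 0 0 3.3 3.2 154 1;0 0 0 3.3 3.2 154 0.5", squeeze=70)

```text
time_s: 17.68
ee_pos: [0.4533, 0.2745, 0.2396]
ee_rot: [-0.0, 0.686, 0.728, -0.0]
wrist_force: [0.6, 0.6, 0.2]
opening: 0.818
grip_force: 0.0
```

arm_command(increments="0 0 0 0 0 0 0;0 0 0 0 0 0 0;0 0 0 0 0 0 0;0 0 0 0 0 0 0;0 0 0 0 0 0 0")

```text
time_s: 18.3
ee_pos: [0.4534, 0.2745, 0.2406]
ee_rot: [0.0, 0.686, 0.728, 0.001]
wrist_force: [-1.4, -0.9, 8.0]
opening: 0.15
grip_force: 68.1
```

```bash
python3 -c "from h import *;rep()"
```

```text
18.3 [0.453 0.274 0.241] yaw 93.38223341278949 j [-0.428  0.585 -0.305  1.998  0.299  0.6   -0.874] 
F [-1.385 -0.852  7.975] [-0.188  0.278 -0.104] 0.14968438663105585 68.12786936759949
```

arm_command(increments="0 0 0 0 0 -30 0;0 0 0 0 0 -80 0;0 0 0 0 0 -130 0;0 0 0 0 0 -150 0;0 0 0 0 0 -150 0")

```text
time_s: 18.92
ee_pos: [0.4533, 0.2744, 0.391]
ee_rot: [0.0, 0.686, 0.728, 0.001]
wrist_force: [-0.1, -1.0, -4.4]
opening: 0.148
grip_force: 69.3
```

arm_command(increments="0 0 0 -30 2 0 0;0 0 0 -75 5 0 0;0 0 0 -125 9 0 0;0 0 0 -175 13 0 0;0 0 0 -225 16 0 0")

```text
time_s: 19.55
ee_pos: [0.4822, 0.0489, 0.3881]
ee_rot: [-0.001, 0.686, 0.728, -0.001]
wrist_force: [1.2, 0.0, -3.2]
opening: 0.148
grip_force: 69.2
```

arm_command(increments="0 0 0 -50 4 0 0;0 0 0 -100 8 0 0;0 0 0 -150 12 0 0;0 0 -0.9 -200 16 0 0;0 0 -1.9 -235 18 0 0")

```text
time_s: 20.18
ee_pos: [0.5139, -0.1853, 0.3878]
ee_rot: [-0.001, 0.674, 0.739, -0.001]
wrist_force: [0.3, 1.1, -3.5]
opening: 0.15
grip_force: 69.2
```

arm_command(increments="0 0 0 -15 1 0 0;0 0 0 -27 2 0 0;0 0 0 -27 2 0 0;0 0 0 -27 2 0 0;0 0 0 -27 2 0 0")

```text
time_s: 20.8
ee_pos: [0.519, -0.2084, 0.3898]
ee_rot: [-0.0, 0.673, 0.74, 0.0]
wrist_force: [0.2, 0.0, -3.6]
opening: 0.147
grip_force: 69.2
```

```bash
python3 - <<'E'
from h import *
rep()
import pickle
s=save('wrist','w7.png');pickle.dump((s,get_state()),open('w7.pkl','wb'))
cv2.imwrite('pics/h.png',cv2.resize(s['color'][0:300,100:460,::-1],None,fx=2,fy=2,interpolation=2))
st=get_state();R=q2R(st['ee_rot']);p=st['ee_pos']
x=R[:,0];print('hole exp px',2*(proj(s,p+R[:,2]*.235+x*.076)-[100,0]),'pin exp',[2*(proj(s,[.518-.076*np.sin(.091),-.210+.0757,z])-[100,0]) for z in(.06,.075)])
E
```

```text
20.8 [ 0.519 -0.208  0.39 ] yaw 95.38404785640779 j [ 0.485  0.425 -0.272  1.763  0.134  0.972  0.254] 
F [ 0.165  0.01  -3.649] [ 0.003  0.033 -0.06 ] 0.1468172129083972 69.24333572387695
hole exp px [355.055 244.616] pin exp [array([353.85 , 243.205]), array([353.655, 243.819])]
```

View pics/h.png

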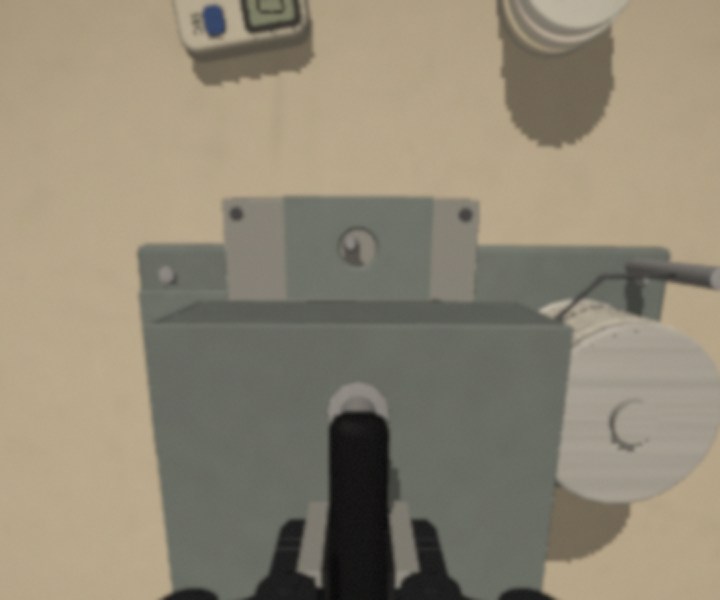

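The far pin tip shows through the lug hole: hole centre (357,246), pin tip (352,243), so only a couple of mm off. I compute the correction.

```bash
python3 - <<'E'
from h import *
import pickle
np.set_printoptions(precision=4,suppress=True)
s,st=pickle.load(open('w7.pkl','rb'));R=q2R(st['ee_rot']);p=st['ee_pos']
P=lambda x,y,z:atz(s,100+(x+.5)/2-.5,(y+.5)/2-.5,z)
h=P(357.5,246,p[2]-.235+.0025);q=P(351.5,243,.075);print(p,h,q,'corr tool',1000*R.T@(q-h))
# implied pin-based key axis
for yaw in(5.2,5.4):
  a=np.radians(yaw);print('key from pin',q[:2]-.076*np.array([-np.sin(a),np.cos(a)]))
# deck far edge corners / screws
A,B=P(236,213,.06),P(466,214,.06);print('edge yaw',np.degrees(np.arctan2(*(B-A)[1::-1])),'lug edge yaw',np.degrees(np.arctan2(*(P(432,196,.158)-P(284,196,.158))[1::-1])))
E
```

```text
[ 0.519  -0.2086  0.3899] [ 0.5126 -0.1331  0.1574] [ 0.5098 -0.1338  0.075 ] corr tool [-0.4778 -2.9149 82.3762]
key from pin [ 0.5167 -0.2095]
key from pin [ 0.5169 -0.2095]
edge yaw 5.0964996361995585 lug edge yaw 5.345404323463236
```

arm_command(increments="0 0 0 -0.6 -2.2 0 0;0 0 0 -0.6 -2.2 20 0;0 0 0 -0.6 -2.2 45 0;0 0 0 -0.6 -2.2 70 0;0 0 0 -0.6 -2.2 70 0")

```text
time_s: 21.48
ee_pos: [0.5161, -0.2101, 0.3184]
ee_rot: [-0.002, 0.674, 0.739, -0.001]
wrist_force: [-1.3, -0.8, -2.3]
opening: 0.15
grip_force: 69.2
```

arm_command(increments="0 0 0 0 0 0 0;0 0 0 0 0 0 0;0 0 0 0 0 0 0;0 0 0 0 0 0 0;0 0 0 0 0 0 0")

```text
time_s: 22.1
ee_pos: [0.5168, -0.2103, 0.3198]
ee_rot: [0.0, 0.674, 0.739, 0.0]
wrist_force: [0.7, -1.0, -4.3]
opening: 0.146
grip_force: 69.2
```

```bash
python3 - <<'E'
from h import *
rep()
import pickle
s=save('wrist','w8.png');pickle.dump((s,get_state()),open('w8.pkl','wb'))
cv2.imwrite('pics/i.png',cv2.resize(s['color'][70:180,200:360,::-1],None,fx=5,fy=5,interpolation=2))
E
```

```text
22.1 [ 0.517 -0.21   0.32 ] yaw 95.29577853957478 j [ 0.475  0.501 -0.257  1.853  0.17   0.808  0.224] 
F [ 0.728 -0.992 -4.304] [-0.063  0.014 -0.001] 0.14641785303349764 69.24269556999207
```

View pics/i.png

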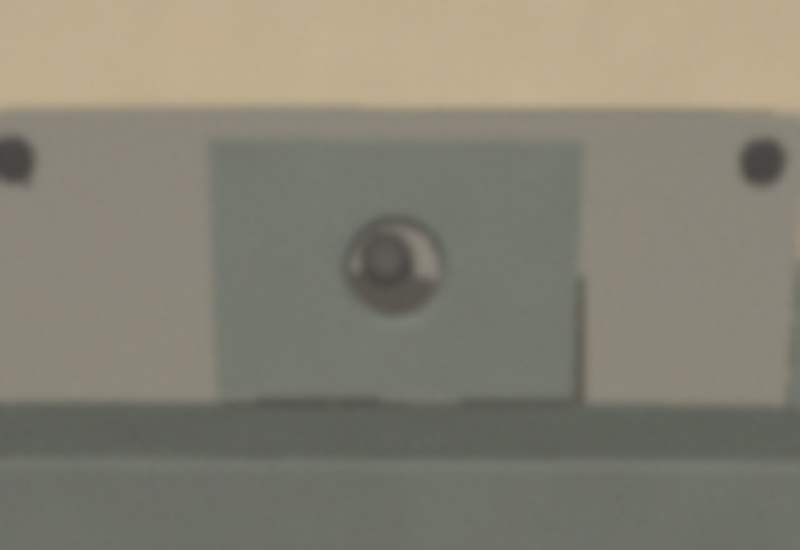

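Pin (385,262) is almost centred in the hole (393,265). A 1 mm trim, then lower.

arm_command(increments="0 0 0 0 -1 3 0;0 0 0 0 -1 9 0;0 0 0 0 -1 15 0;0 0 0 0 -1 20 0;0 0 0 0 -1 23 0")

```text
time_s: 22.78
ee_pos: [0.5155, -0.2101, 0.3003]
ee_rot: [0.001, 0.674, 0.739, -0.0]
wrist_force: [-24.1, 7.9, 72.7]
opening: 0.15
grip_force: 79.6
```

```bash
python3 -c "from h import *;rep()"
```

```text
22.775 [ 0.515 -0.21   0.3  ] yaw 95.27410908196288 j [ 0.47   0.524 -0.25   1.878  0.182  0.76   0.212] 
F [-24.076   7.934  72.717] [1.602 4.882 0.093] 0.15048341089845257 79.61598515510559
```

The cover stopped about 5 mm high with a side force of -24 N in x. I ease up, follow the side force and retry.

arm_command(increments="0 0 0 0 0 -5 0;0 0 0 0 0 -8 0;0 0 0 0.4 -1.2 -8 0;0 0 0 0.4 -1.2 -8 0;0 0 0 0.4 -1.2 -8 0")

```text
time_s: 23.4
ee_pos: [0.5145, -0.2101, 0.3043]
ee_rot: [-0.0, 0.674, 0.739, -0.0]
wrist_force: [0.2, -0.4, -4.4]
opening: 0.148
grip_force: 69.2
```

```bash
python3 - <<'E'
from h import *
rep()
import pickle
s=save('wrist','w9.png');pickle.dump((s,get_state()),open('w9.pkl','wb'))
cv2.imwrite('pics/j.png',cv2.resize(s['color'][70:180,200:360,::-1],None,fx=5,fy=5,interpolation=2))
E
```

```text
23.4 [ 0.515 -0.21   0.304] yaw 95.29395660820268 j [ 0.473  0.518 -0.252  1.875  0.178  0.771  0.217] 
F [ 0.244 -0.441 -4.366] [-0.001  0.026 -0.009] 0.14797171260908976 69.24652576446533
```

arm_command(increments="0 0 0 0 0 2 0;0 0 0 0 0 4 0;0 0 0 0 0 6 0;0 0 0 0 0 7 0;0 0 0 0 0 7 0")

```text
time_s: 24.08
ee_pos: [0.5142, -0.2099, 0.3005]
ee_rot: [0.001, 0.674, 0.739, -0.0]
wrist_force: [-12.2, 3.0, 32.5]
opening: 0.148
grip_force: 74.1
```

```bash
python3 -c "from h import *;rep()"
```

```text
24.075 [ 0.514 -0.21   0.3  ] yaw 95.28067198734756 j [ 0.471  0.522 -0.25   1.881  0.182  0.759  0.213] 
F [-12.242   2.961  32.503] [ 0.806  2.349 -0.003] 0.1477846095257936 74.07097935676575
```

With the true grip offset (TCP was 0.2406 with the cover on the bench), 0.3005 means the cover is flush on the deck at 0.060. I relieve the press and release.

arm_command(increments="0 0 0 0 0.3 -2 0;0 0 0 0 0.3 -2 0;0 0 0 0 0.3 -2 0.3;0 0 0 0 0.3 -2 0.6;0 0 0 0 0.3 -2 0.8")

```text
time_s: 24.7
ee_pos: [0.515, -0.2101, 0.2995]
ee_rot: [-0.0, 0.674, 0.739, 0.0]
wrist_force: [-0.4, 0.2, 0.2]
opening: 0.716
grip_force: 0.0
```

arm_command(increments="0 0 0 0 0 -2 0.8;0 0 0 0 0 -20 0.8;0 0 0 0 0 -60 0.8;0 0 0 0 0 -100 0.8;0 0 0 0 0 -100 0.8")

```text
time_s: 25.32
ee_pos: [0.5156, -0.2102, 0.4028]
ee_rot: [0.003, 0.674, 0.739, 0.001]
wrist_force: [-0.5, 0.6, -0.5]
opening: 0.799
grip_force: 0.0
```

arm_command(increments="0 0 0 0 0 0 0.8;0 0 0 0 0 0 0.8;0 0 0 0 0 0 0.8;0 0 0 0 0 0 0.8;0 0 0 0 0 0 0.8")

```text
time_s: 25.95
ee_pos: [0.5149, -0.2101, 0.3995]
ee_rot: [-0.0, 0.674, 0.739, -0.0]
wrist_force: [-0.2, 0.3, 0.7]
opening: 0.799
grip_force: 0.0
```

```bash
python3 - <<'E'
from h import *
rep()
np.set_printoptions(precision=4,suppress=True)
s=save('wrist','w10.png')
print(search_frame('wrist','cover_handle'),search_frame('wrist','dust_cover'))
im=s['color'].astype(int)
# handle: dark pixels in central window; pin/hole neighbourhood
m=(im.max(2)<45).astype(np.uint8);n,l,st,c=cv2.connectedComponentsWithStats(m)
for i in range(1,n):
    if st[i,4]>150: print('dark',st[i],c[i],'z.147',atz(s,*c[i],.148))
a=np.radians(5.2);
for z in(.065,.06,.075): print('pin a px',z,proj(s,[.517-.076*np.sin(a),-.2098+.0757,z]))
u,v=proj(s,[.5101,-.1341,.07]).astype(int)
g=cv2.cvtColor(s['color'],cv2.COLOR_RGB2GRAY);print(u,v);print(g[v-12:v+13,u-14:u+15])
print('hood top corners px',[proj(s,np.array([.5165,-.2098,0])+[x*np.cos(a)-y*np.sin(a),x*np.sin(a)+y*np.cos(a),.116]).round(1).tolist() for x,y in((-.058,.058),(.058,.058),(.058,-.058),(-.058,-.058))])
E
```

```text
25.95 [ 0.515 -0.21   0.399] yaw 95.2936408778458 j [ 0.493  0.411 -0.275  1.757  0.13   0.991  0.261] 
F [-0.233  0.303  0.732] [0.034 0.019 0.031] 0.7985437596663415 0.0
[{'bbox': [210.6, 104.9, 345.7, 270.1], 'score': 0.71}, {'bbox': [176.1, 98.4, 464.0, 269.6], 'score': 0.32}] [{'bbox': [211.7, 103.8, 346.3, 269.9], 'score': 0.7}, {'bbox': [173.2, 96.9, 464.9, 270.0], 'score': 0.4}]
dark [  0   0  16  86 735] [ 5.9728 44.9986] z.147 [ 0.3143 -0.0989  0.148 ]
dark [ 271  170   17   96 1538] [278.6554 217.2016] z.147 [ 0.5153 -0.2081  0.148 ]
dark [    0   258   560   162 42830] [282.9413 367.3719] z.147 [ 0.5338 -0.3633  0.148 ]
pin a px 0.065 [280.3089 119.8991]
pin a px 0.06 [280.2864 119.8321]
pin a px 0.075 [280.3562 120.0399]
280 119
[[105 105 105 105 106 105 103 104 104 104 103 104 104 104 103 104 105 104
  104 104 104 104 104 104 104 104 105 103 104]
 [104 105 106 105 104 104 103 104 104 103 104 104 104 103 104 103 104 104
  104 104 104 104 104 104 104 102 104 105 103]
 [103 105 105 105 106 103 103 103 103 103 104 103 103 104 104 104 104 103
  103 104 103 104 104 104 104 10
[... 2062 characters left out ...]
 103 103]
 [103 103 104 103 103 104 104 103 103 102  97  87  79  73  72  69  68  72
   85  92  99 102 103 102 102 102 102 103 104]
 [103 103 103 104 104 104 104 103 105 104 102  96  85  77  71  67  67  75
   90  98 100 101 102 101 103 102 102 104 103]
 [103 103 104 104 104 104 104 104 104 105 105 102  96  88  77  69  67  76
   92 100 102 102 103 103 103 103 104 103 103]
 [102 104 104 105 104 105 104 104 106 104 104 104 101  96  81  71  68  78
   93 102 103 104 103 104 103 103 103 103 103]
 [104 104 104 103 104 105 104 104 105 105 105 104 104  98  86  79  78  84
   96 101 104 103 104 103 104 103 104 103 103]]
hood top corners px [[212.1, 142.6], [347.8, 142.8], [339.0, 264.0], [220.3, 263.9]]
```

```bash
python3 -c "from bench import *;print(close_job())"
```

```text
the job is handed in; nothing more can be done
None
```

The key is wound to its stop, with the dial pointer on the thick mark, and the dust cover is released on its pins. Its height matches flush on the deck, and the last image shows the +y pin up through its lug. The −y pin I judged only from height and force readings. I handed the job in at about 26 s and got no verdict back.

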